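Open the child-safe cap of the hob cleaner

ROBOT

A 6-joint arm with a two-finger parallel gripper is mounted at the origin on a cart in front of the work surface, level with it; the furniture and walls round the work are solid. World frame = base frame: x ahead of the robot, y to its left, z up, the work surface at z = 0. Lengths are in m, angles in degrees, forces in N, time in s.
With the tool pointing down it reaches from about 0.325 to 0.875 m from the base axis. Payload 4.4 kg.
Tool frame: the origin (TCP) lies midway between the tips of the shut fingers; the grasp point (between the pads) lies 19 mm behind it; z points along the fingers, y is the line along which they close (so a half turn about z gives the same grasp; the last joint's range is limited). The gripper opens to 85 mm and grips with 20 to 120 N. Pads are 22 mm wide; open, the fingers measure 114 mm over their backs; the gripper's body (76 mm by 85 mm) begins 54 mm behind the grasp point. The pads swing forward as they close: fully open they stand 13 mm farther back than shut.
Start: joints at [-84.368, 11.837, 88.321, -0, 79.842, -8.623], TCP at [0.142, -0.557, 0.231] pointing down, gripper open.
Joint ranges: [-156.59, 156.59], [-49.26, 127.26], [12.9, 141.05], [-63.56, 243.56], [4.71, 150.69], [-161.64, 161.64]. Speed limits (degrees/s): [159.86, 159.86, 180, 180, 180, 180].

INTERFACE

Orientations are given as [roll, pitch, yaw] about the fixed x, y, z axes, in that order (R = Rz(yaw) Ry(pitch) Rx(roll)).
In Python, from bench import ctrl gives the robot as it stands.
- The arm moves only by the tool servo_tool, never from a script. Its argument "plan" is a list of rows, each a list of 4 numbers: the shift along the tool's x, y, z in mm, then the turn about the tool's z in rad. A call has exactly 8 rows; each row is the pose to reach, as a shift and turn from the pose commanded when the call began, along the tool's axes at that moment; what a row does not reach only later rows make up. A row lasts 1/10 s, in which the tool goes at most 50 mm and 8.59 degrees, less where a joint would pass 70% of its speed; a pose out of reach is approached as far as the arm can. A call with a gripper value outside its range is refused whole. "jaw" is the closure in counts, from 0 (fully open) to 255 (shut), set as the call begins (left out, the last holds). The fingers move at their own pace and stop on an object; "force" is the grip in N (left out, the last holds). Time passes only in rows, so rows that repeat a pose let the fingers close, or fill a call up. It gives the time, the measured TCP pose, the force, the opening and the grip force at its end, in the units of the state.
- ctrl.get_obs(): the state, without advancing time (a new reading comes with each control period).
- ctrl.get_image(name): name is "scene" or "top" or "wrist"; returns the picture (480x640x3 uint8, blue, green, red); there is no depth.
- ctrl.get_calibration(name): a dict with "mtx" (3x3 intrinsics, pixels), "R" (3x3) and "t" (3): a world point X has camera coordinates R X + t. Camera axes: x right, y down, z forward; pixel columns grow to the right and rows downward; lengths in m; the calibration is good to about 2 mm. The wrist camera is an equidistant fisheye: a pixel r from the principal point sees the ray r / f radians off the axis. A picture is of the moment at which its call begins: read the wrist's pose just before it. get_calibration takes no time and is no camera call; for the wrist camera it gives the pose at the moment of the call.
- ctrl.finish_job(): hands the job in; it is judged then, once.
The state is a dict: "clock": time; "joint_pos": joint angles; "qvel": joint speeds; "joint_efforts": joint torques, N m; "position": TCP position; "tcp_rot": TCP orientation; "force": force on the tool from outside, world axes, zero at the start; "wrist_torque": the same for the moment, N m; "width": opening from 0.0 (shut) to 1.0 (fully open); "gripper_force": force on a finger pad.
Only numpy, scipy, OpenCV 4.12 (cv2) and the standard library are available. Lean on these libraries where they do the work, as an engineer would, in place of code of your own. Each camera call takes 0.05 s, during which the arm holds its last target. There are 200 camera calls.

TASK

The burnt hob needs its cleaner, so open the bottle: wind the hand crank of the bottle clamp clockwise (seen from above) until it comes up against its stop and the clamp grips the bottle tight, then press the bottle's push-and-turn cap down, twist it about a quarter turn anticlockwise while pressing, and lift it off. Finish while holding the cap: keep it in the fingers, upright and still, straight above the bottle and about 5 cm clear of the neck, with the bottle left standing clamped, and do not knock either spice jar or the glass about.

Things in the scene. Friction and masses are not known exactly. Their poses are not given: they have to be found in the camera images.
- clamp: bottle clamp fixed to the worktop: base plate 80 x 280 x 8 mm, long along its y. Origin: at worktop level, below the bottle's place. On its +y side a fixed V jaw (top 66 mm above the worktop); on -y the moving jaw with a black pad, then a grey gear head (top 58 mm) with the upright crank axis 160 mm from the origin. Wall cabinets and a hood hang 0.45 m above the worktop close behind it.
- crank_axis (a point): point on the vertical axis of the crank, 95 mm above the worktop (the middle height of the knob)
- crank_knob (a point): middle of the crank's upright black knob, a round sleeve 18 mm in diameter, 74 to 113 mm above the worktop, 40 mm from the crank axis; below it the crank arm lies 66 to 73 mm high. The sleeve spins on its pin, so it can be carried round the axis with the gripper keeping its direction.
- crank (a joint): crank angle, rad, growing clockwise seen from above. Starts at 0 to 2.6, hard stop at 14 (about two turns on). 1 rad moves the jaw 1.2 mm; the pad meets the seated bottle at 9 to 9.5, then a spring behind it builds up to 20 to 30 N at the stop; past 12.5 is tight. Turning takes 0.12 to 0.15 N m (3 to 4 N at the knob); it stays where it is left.
- clamp_pad: the moving jaw's black pad, 50 x 10 x 46 mm, origin at its centre; it pushes the bottle along the clamp's +y into the V jaw
- bottle: round white cleaner bottle, loose, 64 mm in diameter and 0.5 kg, standing on the 8 mm base plate between the jaws; origin at the centre of its underside, z up. Body to 67 mm, then a shoulder; the neck ends at 94 mm. Winding the clamp pushes it sideways by up to 8 mm, so read its place again afterwards.
- neck_top (a point): centre of the upper end of the bottle's neck, 94 mm above the bottle's underside
- cap: grey ribbed round safety cap, 48 mm in diameter, 34 mm high, 30 g; origin at the centre of its lower rim, z up; its top is 127 mm above the worktop. Locked until pressed down 5 mm or more (9 N; bottoms at 7 mm, 11 N); then it turns anticlockwise seen from above, is free past 50 degrees, comes straight up at 80 to 90, and meets a stop at about 135.
- cap_top (a point): centre of the cap's flat top
- seal (a joint): sprung seal in the bottle's mouth, m: 0 with the cap locked in place, growing as the cap is pressed down (up to 0.007), about -0.003 when the cap is off
- spice_b_by: spice jar with a dark lid, loose bystander, 44 x 44 x 105 mm, origin at the centre of its underside; stands behind the clamp
- spice_a_by: spice jar with a green lid, loose bystander, 46 x 46 x 106 mm, origin at the centre of its underside; stands behind the clamp
- glass_drying_by: drinking glass, loose bystander, 79 x 79 x 90 mm, origin at the centre of its underside; to the left
Things that resemble listed ones, but are neither listed nor needed, are in the scene too. Leave any green look-alike of the cap alone.

How it is judged:
By the outcome, as a careful person would: the job done as asked, in the order asked, and still so for the second after the job is handed in, while the arm keeps its last pose, push and grip.
It also fails if it takes over 69 s, if anything falls off the work surface, if the arm or the gripper's body presses on something with over 40 N, if the wrist force passes 120 N, or if a joint passes its speed limit or range.

## Working session

There is one attempt and no reset: what is moved stays moved. The work goes in short steps, Python scripts to look and compute and a tool call to move; the robot and the scene stay as the last step left them, time stands still between calls to the robot, and variables do not carry over. Pictures are saved under pics/ and viewed, at most 10 in all, crops included, and the job is handed in when it is done.

Besides the shell and the picture viewer there is one more tool, called after "Call:" by a JSON object that holds its "name" and its "arguments", one argument or row to a line. servo_tool: Moves the arm, as the interface text tells. Its arguments: {"type":"object","properties":{"plan":{"type":"array"},"jaw":{"type":"number"},"force":{"type":"number"}},"required":["plan"]}

```bash
mkdir -p pics
cat > h.py <<'E'
import numpy as np, cv2
from bench import ctrl
def snap(n,f):
    im=ctrl.get_image(n); cv2.imwrite(f'pics/{f}.png',im); return im
def ray(n,u,v):
    c=ctrl.get_calibration(n); K=np.array(c['mtx']);R=np.array(c['R']);t=np.array(c['t']).ravel()
    x=(u-K[0,2])/K[0,0];y=(v-K[1,2])/K[1,1]
    if n=='wrist':
        r=np.hypot(x,y); s=np.sin(r)/r if r>1e-9 else 1; d=np.array([x*s,y*s,np.cos(r)])
    else: d=np.array([x,y,1.])
    return -R.T@t, R.T@d
def at(n,u,v,z):
    o,d=ray(n,u,v); return o+d*(z-o[2])/d[2]
E
python3 - <<'E'
from h import *
a=snap('scene','s0');b=snap('top','t0')
print(ctrl.get_obs())
for n in('scene','top'):
    c=ctrl.get_calibration(n);print(n,-np.array(c['R']).T@np.array(c['t']).ravel())
E
```

```text
{'clock': 0.1, 'joint_pos': array([-8.43674896e+01,  1.18823352e+01,  8.83971859e+01, -1.85539429e-04,
        7.98420790e+01, -8.62383283e+00]), 'qvel': array([ 0.07632249,  0.000789  , -0.09254213, -0.03815574, -0.00055695,
       -0.02058989]), 'joint_efforts': array([-1.16654755e-03, -3.84091973e+01, -2.92549396e+01, -2.59330518e-04,
        4.84243719e-03, -1.06864525e-05]), 'position': array([ 0.14151137, -0.55660199,  0.23020773]), 'tcp_rot': array([-1.79879747e+02, -1.80530082e-02,  1.42563572e+01]), 'force': array([ 0.2070131 ,  0.26265089, -0.63463391]), 'wrist_torque': array([ 0.00897185, -0.00966296, -0.06298035]), 'gripper_force': 0.0, 'width': 0.9974420446517193}
scene [-0.09713557  0.42572205  0.96847846]
top [0.43209304 0.13662882 1.06597054]
```

View pics/s0.png

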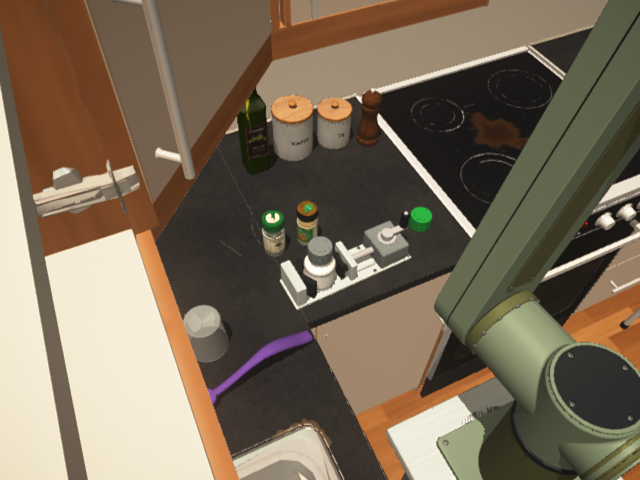

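View pics/t0.png

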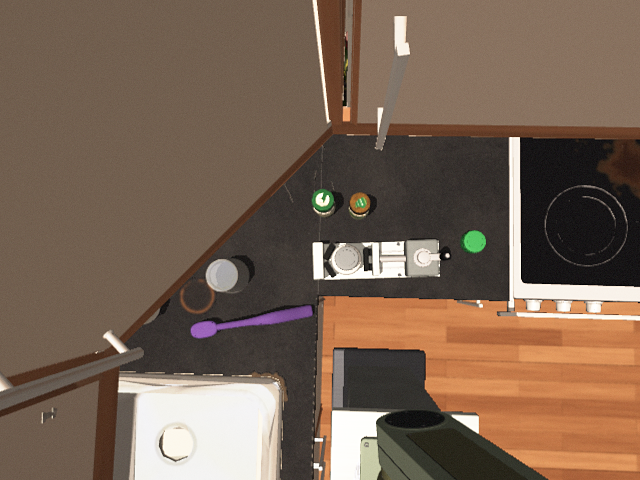

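The scene view shows the grey cap at (320,245) on the white bottle, gear head at (387,240) with the knob at (405,218), and a green look-alike lid at (421,218). In the top view, the cap is at (347,260), the crank axis at about (424,258), the knob at (446,256), and the green lid at (474,241). Candidates for the cap are the grey one at top (347,260), the green loose one at (474,241) and the spice lids at (323,201) and (360,204); the grey one fits the description. For the knob, the black one at (446,256) fits; the black pad at (368,258) is not it.

Run:
```python
from h import *
b=cv2.imread('pics/t0.png')[220:295,300:490]
cv2.imwrite('pics/t0c.png',cv2.resize(b,None,fx=4,fy=4,interpolation=cv2.INTER_CUBIC))
for n,u,v,z in [('top',347,260,.127),('scene',320,242,.127),('top',423,258,.07),('top',446,256,.113),('scene',405,213,.113),('top',474,241,.03),('top',323,200,.106),('top',360,203,.105),('top',318,278,.008),('top',438,277,.008),('top',318,243,.008)]:
    print(n,u,v,at(n,u,v,z).round(4))
```

```text
top 347 260 [0.4736 0.1338 0.127 ]
scene 320 242 [0.4851 0.1321 0.127 ]
top 423 258 [ 0.4843 -0.0249  0.07  ]
top 446 256 [ 0.4872 -0.0635  0.113 ]
scene 405 213 [ 0.4904 -0.0648  0.113 ]
top 474 241 [ 0.5261 -0.141   0.03  ]
top 323 200 [0.5962 0.1857 0.106 ]
top 360 203 [0.5917 0.1099 0.105 ]
top 318 278 [0.4372 0.197  0.008 ]
top 438 277 [ 0.4464 -0.0684  0.008 ]
top 318 243 [0.5153 0.1992 0.008 ]
```

View pics/t0c.png

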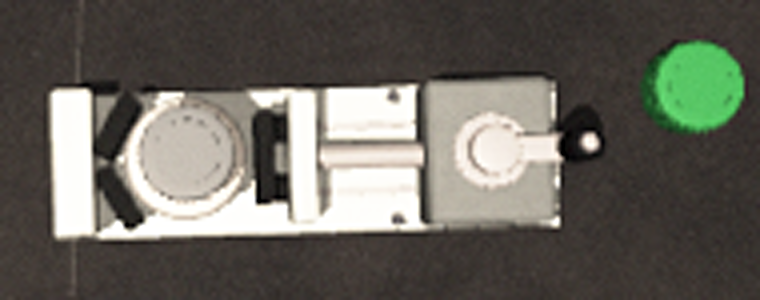

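The crop confirms the grey cap on the bottle, crop (188,158), the black knob at (590,140), and the crank hub at (493,148), which is 41 mm from the knob as specified. I'm moving above the knob.

Call:
{"name": "servo_tool", "arguments": {
  "plan": [
    [30,-25,0,0.03],
    [65,-55,0,0.06],
    [100,-85,0,0.09],
    [135,-115,0,0.12],
    [170,-145,0,0.155],
    [205,-175,0,0.19],
    [240,-205,0,0.22],
    [270,-230,0,0.249]
  ],
  "jaw": 0,
  "force": 40
}}

```text
clock: 0.9
position: [0.3472, -0.2655, 0.2309]
tcp_rot: [-180.0, 0.0, -0.1]
force: [0.9, 0.1, -0.5]
width: 0.999
gripper_force: 0.0
```

Call:
{"name": "servo_tool", "arguments": {
  "plan": [
    [20,-28,0,0],
    [42,-58,0,0],
    [64,-88,0,0],
    [86,-118,5,0],
    [106,-148,10,0],
    [124,-172,15,0],
    [136,-190,20,0],
    [142,-199,20,0]
  ]
}}

```text
clock: 1.7
position: [0.4885, -0.0671, 0.21]
tcp_rot: [-179.9, 0.1, 0.1]
force: [-0.9, 0.6, 0.3]
width: 0.999
gripper_force: 0.0
```

Run:
```python
from h import *
o=ctrl.get_obs();print(o['position'],o['tcp_rot'],o['joint_pos'].round(1))
c=ctrl.get_calibration('wrist');print(-np.array(c['R']).T@np.array(c['t']).ravel(),c['mtx'],c['R'])
snap('wrist','w0');snap('top','t1')
```

```text
[ 0.48845666 -0.06707547  0.20998917] [-1.79937537e+02  1.43312139e-01  1.17108636e-01] [-17.9   3.  100.9   0.   76.3  72. ]
[ 0.55897393 -0.06703023  0.35111109] [[371.64829954   0.         321.11794255]
 [  0.         371.64829954 241.82794532]
 [  0.           0.           1.        ]] [[ 2.09242801e-03 -9.99997130e-01 -1.16687397e-03]
 [-9.61116226e-01 -2.33328715e-03  2.76134308e-01]
 [-2.76136238e-01  5.43710344e-04 -9.61118350e-01]]
```

View pics/w0.png

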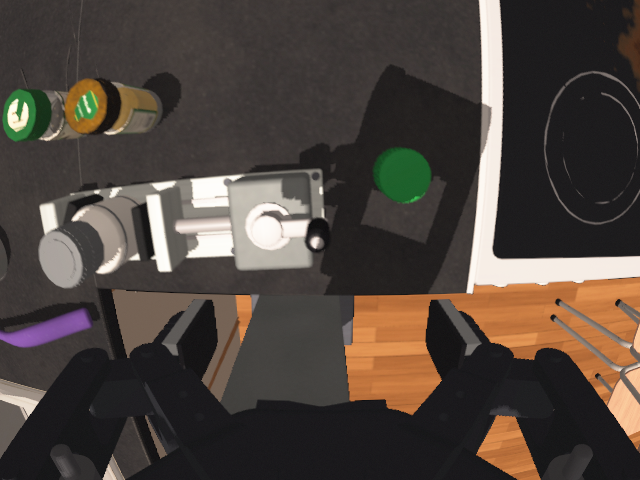

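The wrist view shows the knob's top face at about (317,239), its base near (318,222), the crank hub at (268,229), and the green look-alike at (402,175).

Run:
```python
from h import *
im=cv2.imread('pics/w0.png')[190:280,200:350]
cv2.imwrite('pics/w0c.png',cv2.resize(im,None,fx=5,fy=5,interpolation=cv2.INTER_CUBIC))
for u,v,z in[(316.5,239,.113),(268,230,.078),(268,230,.085),(72,255,.127)]: print(u,v,z,at('wrist',u,v,z).round(4))
for u,v,z in[(423.25,257,.078),(447.5,255,.113),(347,259.5,.127)]: print(u,v,z,at('top',u,v,z).round(4))
```

```text
316.5 239 0.113 [ 0.4927 -0.0649  0.113 ]
268 230 0.078 [ 0.4901 -0.0273  0.078 ]
268 230 0.085 [ 0.4918 -0.0283  0.085 ]
72 255 0.127 [0.484 0.12  0.127]
423.25 257 0.078 [ 0.486  -0.0241  0.078 ]
447.5 255 0.113 [ 0.4893 -0.0665  0.113 ]
347 259.5 0.127 [0.4746 0.1338 0.127 ]
```

View pics/w0c.png

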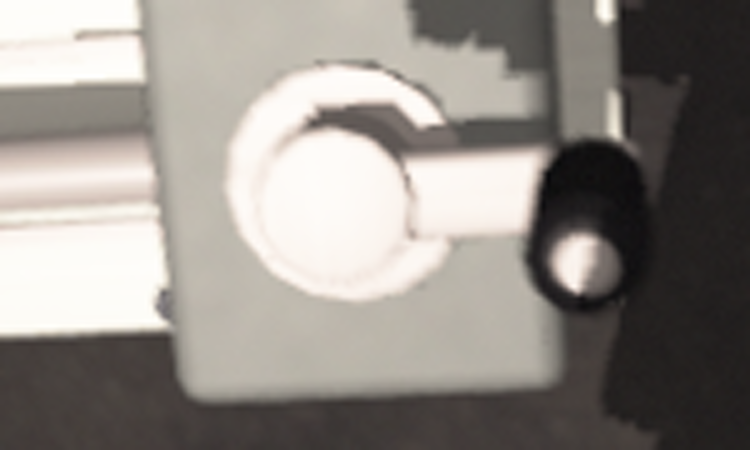

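Call:
{"name": "servo_tool", "arguments": {
  "plan": [
    [1,-1,20,0],
    [1,-1,45,0],
    [1,-1,70,0],
    [1,-1,90,0],
    [1,-1,105,0],
    [1,-1,118,0],
    [1,-1,127,0],
    [1,-1,127,0]
  ]
}}

```text
clock: 2.6
position: [0.4886, -0.0682, 0.0833]
tcp_rot: [-180.0, 0.1, -0.1]
force: [-0.5, -0.3, 0.1]
width: 1.001
gripper_force: 0.0
```

Call:
{"name": "servo_tool", "arguments": {
  "plan": [
    [0,0,0,0],
    [0,0,0,0],
    [0,0,0,0],
    [0,0,0,0],
    [0,0,0,0],
    [0,0,0,0],
    [0,0,0,0],
    [0,0,0,0]
  ],
  "jaw": 255,
  "force": 30
}}

```text
clock: 3.4
position: [0.4898, -0.0654, 0.085]
tcp_rot: [-179.7, -0.0, -0.0]
force: [-0.4, 7.7, 5.3]
width: 0.195
gripper_force: 29.9
```

Run:
```python
from h import *
o=ctrl.get_obs();print(o['position'],o['force'],o['width'],o['gripper_force'])
im=snap('wrist','w1');snap('scene','s1')
```

```text
[ 0.48976981 -0.065427    0.08498698] [-0.42878395  7.7178294   5.27087015] 0.19475543924796032 29.87712095331517
```

View pics/w1.png

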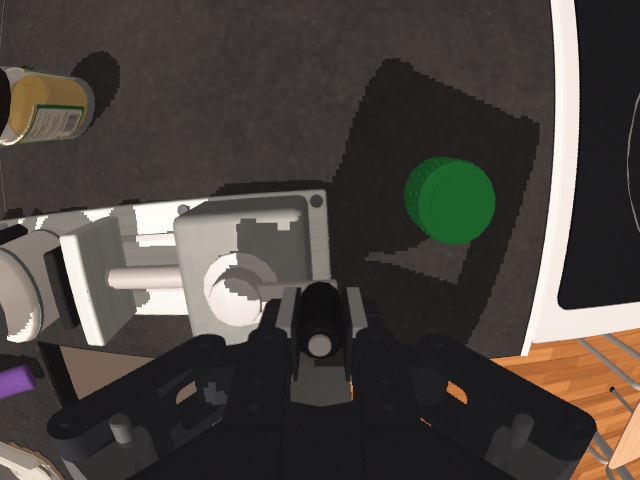

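Run:
```python
from h import *
for u,v,z in[(320,345,.115),(320,335,.113),(235,301,.078)]: print(at('wrist',u,v,z).round(4))
C=np.array([.4875,-.0255]);
# compact: circle from phase a0
def rows(a0,step,n=8,r=40):
    a=np.radians(a0+step*np.arange(n+1)); # angle cw from -y toward -x
    x=-r*np.sin(a); ty=r*np.cos(a)   # tool y=-world y
    return np.c_[x-x[0],ty-ty[0]][1:].round().astype(int).tolist()
for a0 in(-4,116,236): print(a0,rows(a0,15))
```

```text
[ 0.491  -0.0651  0.115 ]
[ 0.4939 -0.0651  0.113 ]
[ 0.4902 -0.0268  0.078 ]
-4 [[-10, -1], [-20, -4], [-29, -10], [-36, -18], [-41, -27], [-43, -37], [-42, -48], [-39, -57]]
116 [[6, -9], [14, -16], [23, -20], [33, -22], [44, -22], [53, -18], [62, -13], [69, -5]]
236 [[5, 9], [7, 20], [6, 30], [3, 40], [-3, 49], [-11, 56], [-20, 60], [-30, 62]]
```

Call:
{"name": "servo_tool", "arguments": {
  "plan": [
    [-10,-3,0,0],
    [-20,-7,0,0],
    [-29,-13,0,0],
    [-36,-21,0,0],
    [-41,-30,0,0],
    [-43,-40,0,0],
    [-42,-51,0,0],
    [-39,-60,0,0]
  ]
}}

```text
clock: 4.3
position: [0.451, -0.0077, 0.0851]
tcp_rot: [179.9, -0.1, 0.0]
force: [3.0, -4.5, 6.1]
width: 0.197
gripper_force: 30.2
```

Call:
{"name": "servo_tool", "arguments": {
  "plan": [
    [6,-9,0,0],
    [14,-16,0,0],
    [23,-20,0,0],
    [33,-22,0,0],
    [44,-22,0,0],
    [53,-18,0,0],
    [62,-13,0,0],
    [69,-5,0,0]
  ]
}}

```text
clock: 5.1
position: [0.5191, -0.0007, 0.085]
tcp_rot: [-179.8, 0.1, 0.0]
force: [-1.6, 2.7, 11.0]
width: 0.197
gripper_force: 30.6
```

Call:
{"name": "servo_tool", "arguments": {
  "plan": [
    [5,9,0,0],
    [7,20,0,0],
    [6,30,0,0],
    [3,40,0,0],
    [-3,49,0,0],
    [-11,56,0,0],
    [-20,60,0,0],
    [-30,62,0,0]
  ]
}}

```text
clock: 5.9
position: [0.4907, -0.065, 0.0851]
tcp_rot: [180.0, -0.2, -0.0]
force: [4.0, -0.0, 6.4]
width: 0.199
gripper_force: 30.2
```

Call:
{"name": "servo_tool", "arguments": {
  "plan": [
    [-10,-1,0,0],
    [-20,-4,0,0],
    [-29,-10,0,0],
    [-36,-18,0,0],
    [-41,-27,0,0],
    [-43,-37,0,0],
    [-42,-48,0,0],
    [-39,-57,0,0]
  ]
}}

```text
clock: 6.7
position: [0.4509, -0.0079, 0.0851]
tcp_rot: [179.9, -0.1, 0.0]
force: [3.3, -4.5, 6.1]
width: 0.198
gripper_force: 30.2
```

Call:
{"name": "servo_tool", "arguments": {
  "plan": [
    [6,-9,0,0],
    [14,-16,0,0],
    [23,-20,0,0],
    [33,-22,0,0],
    [44,-22,0,0],
    [53,-18,0,0],
    [62,-13,0,0],
    [69,-5,0,0]
  ]
}}

```text
clock: 7.5
position: [0.5191, -0.0007, 0.085]
tcp_rot: [-179.8, 0.1, 0.0]
force: [-1.4, 4.7, 10.8]
width: 0.194
gripper_force: 30.6
```

Call:
{"name": "servo_tool", "arguments": {
  "plan": [
    [3,4,0,0],
    [5,9,0,0],
    [6,14,0,0],
    [7,20,0,0],
    [7,25,0,0],
    [6,30,0,0],
    [5,35,0,0],
    [3,40,0,0]
  ]
}}

```text
clock: 8.3
position: [0.5238, -0.0415, 0.0852]
tcp_rot: [-179.9, -0.2, -0.0]
force: [4.2, 2.1, 5.2]
width: 0.199
gripper_force: 30.2
```

Run:
```python
import numpy as np
def rows(a0,step,n=8,r=40):
    a=np.radians(a0+step*np.arange(n+1)); x=-r*np.sin(a); ty=r*np.cos(a)
    return np.c_[x-x[0],ty-ty[0]][1:].round(1).tolist()
for a in(296,326,356,26,56,86): print(a,rows(a,3.75))
```

```text
296 [[-1.2, 2.3], [-2.6, 4.5], [-4.1, 6.7], [-5.8, 8.7], [-7.5, 10.6], [-9.4, 12.4], [-11.5, 14.1], [-13.6, 15.6]]
326 [[-2.2, 1.4], [-4.5, 2.6], [-6.9, 3.7], [-9.3, 4.7], [-11.8, 5.4], [-14.4, 6.0], [-17.0, 6.5], [-19.6, 6.7]]
356 [[-2.6, 0.1], [-5.2, 0.0], [-7.8, -0.2], [-10.4, -0.6], [-13.0, -1.2], [-15.5, -2.0], [-17.9, -2.9], [-20.3, -4.0]]
26 [[-2.3, -1.2], [-4.5, -2.6], [-6.7, -4.1], [-8.7, -5.8], [-10.6, -7.5], [-12.4, -9.4], [-14.1, -11.5], [-15.6, -13.6]]
56 [[-1.4, -2.2], [-2.6, -4.5], [-3.7, -6.9], [-4.7, -9.3], [-5.4, -11.8], [-6.0, -14.4], [-6.5, -17.0], [-6.7, -19.6]]
86 [[-0.1, -2.6], [-0.0, -5.2], [0.2, -7.8], [0.6, -10.4], [1.2, -13.0], [2.0, -15.5], [2.9, -17.9], [4.0, -20.3]]
```

Call:
{"name": "servo_tool", "arguments": {
  "plan": [
    [-1,2,0,0],
    [-3,5,0,0],
    [-4,7,0,0],
    [-6,9,0,0],
    [-8,11,0,0],
    [-9,12,0,0],
    [-12,14,0,0],
    [-14,16,0,0]
  ]
}}

```text
clock: 9.1
position: [0.5099, -0.0582, 0.0852]
tcp_rot: [-180.0, -0.2, -0.0]
force: [4.7, 0.9, 5.3]
width: 0.197
gripper_force: 30.2
```

Call:
{"name": "servo_tool", "arguments": {
  "plan": [
    [-2,1,0,0],
    [-5,3,0,0],
    [-7,4,0,0],
    [-9,5,0,0],
    [-12,5,0,0],
    [-14,6,0,0],
    [-17,6,0,0],
    [-20,7,0,0]
  ]
}}

```text
clock: 9.9
position: [0.4939, -0.0646, 0.0855]
tcp_rot: [-179.9, -0.8, -0.1]
force: [19.9, 6.6, -6.6]
width: 0.192
gripper_force: 29.4
```

Call:
{"name": "servo_tool", "arguments": {
  "plan": [
    [-1,0,0,0],
    [-2,0,0,0],
    [-3,0,0,0],
    [-3,0,0,0],
    [-3,0,0,0],
    [-3,0,0,0],
    [-3,0,0,0],
    [-3,0,0,0]
  ]
}}

```text
clock: 10.7
position: [0.4937, -0.0645, 0.0856]
tcp_rot: [-179.9, -1.1, -0.1]
force: [22.5, 4.2, -9.9]
width: 0.197
gripper_force: 29.6
```

Run:
```python
from h import *
o=ctrl.get_obs();print(o['position'],o['force'])
```

```text
[ 0.49365269 -0.06454781  0.08563697] [22.45207692  4.22332772 -9.85285078]
```

The crank has reached its stop: force rises while the position holds. I'll ease off, open and lift.

Call:
{"name": "servo_tool", "arguments": {
  "plan": [
    [2,0,0,0],
    [4,0,0,0],
    [6,0,0,0],
    [6,0,0,0],
    [6,0,0,0],
    [6,0,0,0],
    [6,0,0,0],
    [6,0,0,0]
  ]
}}

```text
clock: 11.5
position: [0.4945, -0.0646, 0.0852]
tcp_rot: [-179.9, -0.4, -0.0]
force: [8.7, 1.8, 2.0]
width: 0.194
gripper_force: 31.0
```

Call:
{"name": "servo_tool", "arguments": {
  "plan": [
    [0,0,0,0],
    [0,0,0,0],
    [0,0,0,0],
    [0,0,0,0],
    [0,0,0,0],
    [0,0,-10,0],
    [0,0,-25,0],
    [0,0,-40,0]
  ],
  "jaw": 0
}}

```text
clock: 12.3
position: [0.4915, -0.066, 0.1252]
tcp_rot: [-180.0, 0.0, -0.0]
force: [-0.5, -0.2, -0.1]
width: 0.997
gripper_force: 0.0
```

Call:
{"name": "servo_tool", "arguments": {
  "plan": [
    [0,0,-35,0],
    [0,-10,-70,0],
    [-3,-40,-95,0],
    [-6,-80,-105,0],
    [-9,-125,-105,0],
    [-12,-165,-105,0],
    [-12,-190,-105,0],
    [-12,-204,-105,0]
  ]
}}

```text
clock: 13.1
position: [0.4794, 0.14, 0.2302]
tcp_rot: [-180.0, -0.1, 0.1]
force: [0.2, -0.0, 0.4]
width: 0.999
gripper_force: 0.0
```

Run:
```python
from h import *
o=ctrl.get_obs();print(o['position'],o['tcp_rot'],o['joint_pos'].round(1))
im=snap('wrist','w2');t=snap('top','t2')
im=im[100:300,150:450]
cv2.imwrite('pics/w2c.png',cv2.resize(im,None,fx=2.5,fy=2.5,interpolation=cv2.INTER_CUBIC))
```

```text
[0.47944976 0.14002207 0.23019607] [-1.79978542e+02 -5.92281556e-02  1.23239619e-01] [ 6.3  2.6 98.8  0.  78.5 96.2]
```

View pics/w2c.png

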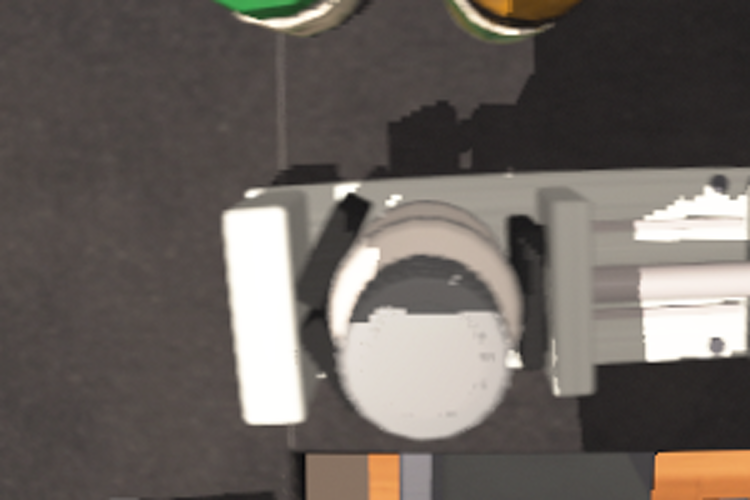

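The wrist crop shows the pad against the bottle, which is seated in the V jaw. The cap's top disc is centred near crop (424,352), which is full-image pixel (319.6,240.8).

Run:
```python
from h import *
p=at('wrist',319.6,240.8,.127);print(p)
o=ctrl.get_obs();print((p-o['position'])*1000)
t=cv2.imread('pics/t2.png')[225:290,300:450]
```

```text
[0.48116716 0.14030307 0.127     ]
[   1.47878225    1.11363861 -102.80515824]
```

Call:
{"name": "servo_tool", "arguments": {
  "plan": [
    [1,0,20,0],
    [1,0,45,0],
    [1,0,70,0],
    [1,0,95,0],
    [1,0,115,0],
    [1,0,128,0],
    [1,0,137,0],
    [1,0,137,0]
  ]
}}

```text
clock: 14.0
position: [0.4801, 0.1373, 0.0914]
tcp_rot: [180.0, 0.1, -0.1]
force: [0.0, 0.1, -0.9]
width: 1.0
gripper_force: 0.0
```

Call:
{"name": "servo_tool", "arguments": {
  "plan": [
    [0,0,0,0],
    [0,0,0,0],
    [0,0,0,0],
    [0,0,0,0],
    [0,0,0,0],
    [0,0,0,0],
    [0,0,0,0],
    [0,0,0,0]
  ],
  "jaw": 255,
  "force": 60
}}

```text
clock: 14.8
position: [0.4817, 0.1387, 0.0935]
tcp_rot: [-179.9, -0.1, -0.0]
force: [-1.0, 2.1, 5.6]
width: 0.541
gripper_force: 60.9
```

Run:
```python
from h import *
o=ctrl.get_obs();print(o['position'],o['force'],o['width']*85)
im=snap('wrist','w3');t=snap('scene','s3')[190:320,250:450]
cv2.imwrite('pics/w3.png',np.hstack([cv2.resize(im,(400,300)),cv2.resize(t,(400,300))]))
```

```text
[0.48172313 0.13866471 0.09353562] [-0.95731048  2.10291712  5.64403723] 46.01714169646542
```

View pics/w3.png

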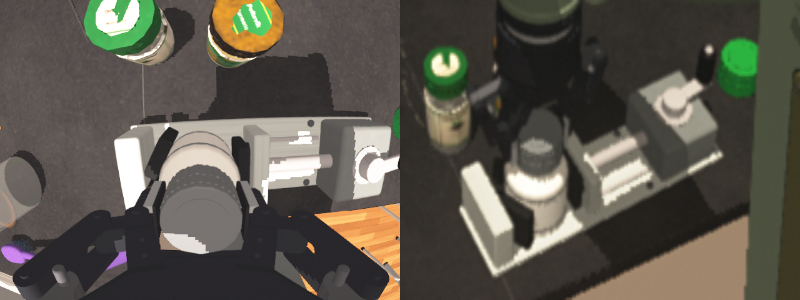

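Both halves show the grey cap held between the pads, with the jars clear. Now I'll press.

Call:
{"name": "servo_tool", "arguments": {
  "plan": [
    [0,0,2,0],
    [0,0,4,0],
    [0,0,6,0],
    [0,0,8,0],
    [0,0,10,0],
    [0,0,12,0],
    [0,0,12,0],
    [0,0,12,0]
  ]
}}

```text
clock: 15.7
position: [0.482, 0.1387, 0.0868]
tcp_rot: [-180.0, -0.1, 0.0]
force: [-16.4, -1.2, 40.4]
width: 0.546
gripper_force: 64.7
```

Call:
{"name": "servo_tool", "arguments": {
  "plan": [
    [0,0,-2,0],
    [0,0,-3,-0.05],
    [0,0,-3,-0.15],
    [0,0,-3,-0.25],
    [0,0,-3,-0.35],
    [0,0,-3,-0.45],
    [0,0,-3,-0.55],
    [0,0,-3,-0.65]
  ]
}}

```text
clock: 16.5
position: [0.4838, 0.1421, 0.0871]
tcp_rot: [-179.9, -0.6, 37.3]
force: [-2.1, 13.0, 15.0]
width: 0.552
gripper_force: 62.1
```

Call:
{"name": "servo_tool", "arguments": {
  "plan": [
    [2,-1,0,-0.05],
    [2,-1,0,-0.15],
    [2,-1,0,-0.25],
    [2,-1,0,-0.37],
    [2,-1,0,-0.49],
    [2,-1,0,-0.61],
    [2,-1,0,-0.73],
    [2,-1,0,-0.85]
  ]
}}

```text
clock: 17.3
position: [0.4797, 0.1442, 0.087]
tcp_rot: [-179.7, -0.4, 86.1]
force: [-14.2, 11.1, 29.7]
width: 0.548
gripper_force: 63.4
```

Run:
```python
from h import *
o=ctrl.get_obs();print(o['position'],o['force'],o['wrist_torque'],o['tcp_rot'],o['joint_pos'])
im=snap('wrist','w4');t=snap('scene','s4')[190:320,250:450]
cv2.imwrite('pics/w4.png',np.hstack([cv2.resize(im,(400,300)),cv2.resize(t,(400,300))]))
```

```text
[0.47968374 0.14418607 0.0869714 ] [-14.2202309   11.09672438  29.73999682] [ 1.65261331  2.85623286 -0.25344518] [-179.69338351   -0.39321396   86.13740186] [  6.53710323  12.93214436 105.87592281   0.50342794  61.4234684
  10.15694896]
```

View pics/w4.png

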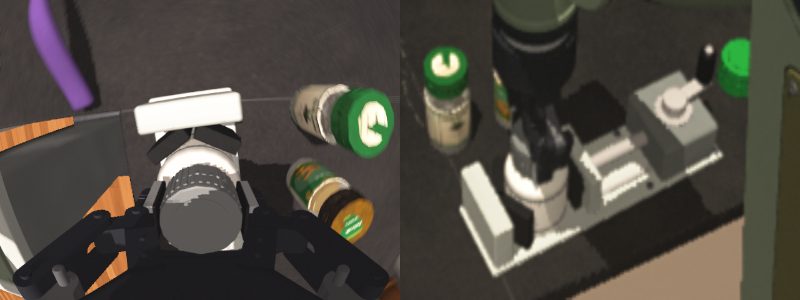

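The cap is in the fingers at yaw 86°, and the jars are untouched. I'll relieve the side load and lift a little as a test.

Call:
{"name": "servo_tool", "arguments": {
  "plan": [
    [1,-1,0,0],
    [2,-3,0,0],
    [2,-3,-2,0],
    [2,-3,-4,0],
    [2,-3,-7,0],
    [2,-3,-10,0],
    [2,-3,-13,0],
    [2,-3,-16,0]
  ]
}}

```text
clock: 18.2
position: [0.4782, 0.1423, 0.0987]
tcp_rot: [-179.9, 0.0, 85.9]
force: [-0.6, 3.0, -1.7]
width: 0.546
gripper_force: 61.7
```

Call:
{"name": "servo_tool", "arguments": {
  "plan": [
    [0,0,-5,0],
    [0,0,-11,0],
    [0,0,-18,0],
    [0,0,-26,0],
    [0,0,-35,0],
    [0,0,-44,0],
    [0,0,-51,0],
    [0,0,-54,0]
  ]
}}

```text
clock: 19.0
position: [0.4795, 0.1423, 0.1546]
tcp_rot: [179.9, -0.0, 85.9]
force: [0.3, 0.2, -0.5]
width: 0.541
gripper_force: 61.8
```

Run:
```python
from h import *
o=ctrl.get_obs();print(o['position'],o['force'],o['tcp_rot'],o['width'])
im=snap('wrist','w5');t=snap('scene','s5')[190:320,250:450];p=snap('top','t5')
cv2.imwrite('pics/w5c.png',np.hstack([cv2.resize(im[90:460,170:470],(400,493)),cv2.resize(t,(400,493))]))
```

```text
[0.47952542 0.14234598 0.15456521] [ 0.29131962  0.20603899 -0.50387601] [ 1.79889671e+02 -1.91337787e-02  8.59318118e+01] 0.5409744036573267
```

View pics/w5c.png

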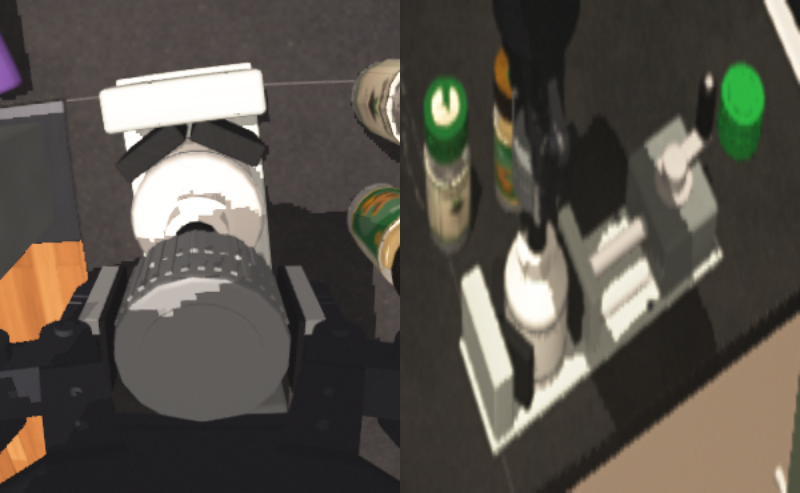

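The picture shows the cap in the fingers, off the neck, with the bottle standing in the clamp and the jars untouched. Next I'll check whether it is centred.

Run:
```python
from h import *
o=ctrl.get_obs()
print(at('wrist',321.5,350,.188),at('wrist',318.5,247.5,.072),o['qvel'].round(2))
print(at('wrist',322,266,.102), 'neck guess')
```

```text
[0.47975342 0.14367958 0.188     ] [0.47816617 0.14483372 0.072     ] [ 0.05  0.53  0.58  0.01 -0.08 -0.07]
[0.48014627 0.14310315 0.102     ] neck guess
```

Call:
{"name": "servo_tool", "arguments": {
  "plan": [
    [0,0,0,0],
    [0,0,0,0],
    [0,0,0,0],
    [0,0,0,0],
    [0,0,0,0],
    [0,0,0,0],
    [0,0,0,0],
    [0,0,0,0]
  ]
}}

```text
clock: 19.95
position: [0.4789, 0.1423, 0.1533]
tcp_rot: [180.0, 0.0, 85.9]
force: [-0.9, 0.0, -0.1]
width: 0.551
gripper_force: 61.8
```

Run:
```python
from h import *
o=ctrl.get_obs();print(o['position'],o['force'],o['width'],o['qvel'].round(2))
print(ctrl.finish_job())
```

```text
[0.47885582 0.14229743 0.15330023] [-0.93702348  0.0141414  -0.13424988] 0.5512567872720723 [ 0.   -0.02 -0.05 -0.01  0.06 -0.05]
the job is handed in; nothing more can be done
None
```

I handed the job in at about 20 s: the crank is wound to its stop, and the cap is pressed, twisted off and held upright and still about 5 cm above the neck, with the bottle clamped and the jars and glass left alone; the wrist force read 40 N in z while pressing the cap.

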